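# Call the fitter and point out the crosswise terminal strip

## Task

Call the fitter: press the push-button on the grey box all the way down and let it come back up. Then show him the fault: of the four terminal strips on the rail, point at the one that stands crosswise to the others, with the fingertips about two centimetres above the middle of its top, for two seconds; point in the same way at the smaller of the two cartons, where the spares are, and finish there, still pointing. Come down to each from above and travel high in between, so that the fingertips never come close over the other strips or the larger carton, and touch nothing but the button: nothing is to be picked up or moved.

Things in the scene. Friction and masses are not known exactly. Their poses are not given: they have to be found in the camera images.
- call_button (a joint): travel of the grey push-button (m): 0 released, 0.006 fully down; its spring pushes it back up and needs 5 N when fully down
- call_button_top (a point): centre of the upper face of that round grey button, 32 mm across, 67 mm above the bench; it sits on a black base in the middle of a fixed grey box 80x80x45 mm at the right of the work; pressed straight down
- mount_plate: fixed metal plate 100x280x6 mm with a slotted rail 35x260x8 mm along its middle, both along the plate's y; origin at the centre of its underside; z up. Four terminal strips stand on the rail, 64 mm from centre to centre
- strip_a: grey block of five ganged terminals, 46 (own x) x 33 (own y) x 36 mm, with a row of white tabs along its own y on top, standing loose on the rail, its long side across the rail as it should be; origin at the centre of its underside, 14 mm above the bench
- strip_b: grey block of five ganged terminals, 46 (own x) x 33 (own y) x 36 mm, with a row of white tabs along its own y on top, standing loose on the rail, its long side across the rail as it should be; origin at the centre of its underside, 14 mm above the bench
- strip_c: grey block of five ganged terminals, 46 (own x) x 33 (own y) x 36 mm, with a row of white tabs along its own y on top, standing loose on the rail, its long side across the rail as it should be; origin at the centre of its underside, 14 mm above the bench
- strip_cross: grey block of five ganged terminals, 46 (own x) x 33 (own y) x 36 mm, with a row of white tabs along its own y on top, standing loose on the rail, the one that stands crosswise to the other three: turned a quarter turn, its long side along the rail; origin at the centre of its underside, 14 mm above the bench
- strip_a_top (a point): centre of the top of strip_a, 36 mm above its underside, 50 mm above the bench
- strip_b_top (a point): centre of the top of strip_b, 36 mm above its underside, 50 mm above the bench
- strip_c_top (a point): centre of the top of strip_c, 36 mm above its underside, 50 mm above the bench
- strip_cross_top (a point): centre of the top of strip_cross, 36 mm above its underside, 50 mm above the bench
- small_carton: the smaller of the two brown cartons at the left, 83x68x45 mm; origin at the centre of its underside
- small_carton_top (a point): centre of the top of the smaller carton, 45 mm above the bench
- large_carton: the larger of the two brown cartons, 123x93x50 mm; origin at the centre of its underside
- large_carton_top (a point): centre of the top of the larger carton, 50 mm above the bench
- contactor: bystander: black contactor block 70x50x48 mm; origin at the centre of its underside
- tape_roll: bystander: roll of black tape, 72 mm across, 20 mm high; origin at the centre of its underside
- spool_a: bystander: red wire spool, 78 mm across, 45 mm high; origin at the centre of its underside
- spool_b: bystander: yellow wire spool, 79 mm across, 50 mm high; origin at the centre of its underside
- relay: bystander: small plug-in relay 49x28x22 mm; origin at the centre of its underside
- screwdriver: bystander: slim screwdriver 150 mm long, 18 mm thick; origin at the centre of its underside
- duct: bystander: grey slotted duct piece 240x26x30 mm; origin at the centre of its underside
Things that resemble listed ones, but are neither listed nor needed, are in the scene too. What is shaped like the strip_cross but green or red is not meant.

How it is judged:
By the outcome, as a careful person would: the job done as asked, in the order asked, and still so for the second after the job is handed in, with the robot touching nothing.
It also fails if it takes over 51 s, if anything falls off the work surface, if the arm or the gripper's body presses on something with over 40 N, if the wrist force passes 120 N, or if a joint passes its speed limit or range.

## Robot

A 7-joint arm with a two-finger parallel gripper is mounted at the origin on a cart in front of the work surface, level with it; the furniture and walls round the work are solid. World frame = base frame: x ahead of the robot, y to its left, z up, the work surface at z = 0. Lengths are in mm, angles in degrees, forces in N, time in s.
With the tool pointing down it reaches from about 425 to 875 mm from the base axis. Payload 8.4 kg.
Tool frame: the origin (TCP) lies on the centre line of the jaws, within the pads' length; the fingertips stand 22 mm ahead of it and the grasp point (between the pads) lies 3 mm ahead of it; z points along the fingers, y is the direction in which the jaws open and shut (so a half turn about z gives the same grasp; the last joint's range is limited). The gripper opens to 87 mm and grips with 3 to 60 N. Pads are 19 mm wide; open, the fingers measure 117 mm over their backs; the gripper's body (75 mm by 190 mm) begins 51 mm behind the grasp point.
Start: joints at [67.368, 19.091, 2.286, 83.961, -0.768, 76.965, -3.352], TCP at [189.456, -621.747, 207.446] pointing down, gripper open.
Joint ranges: [-147.57, 147.57], [-21.85, 119.76], [-74.77, 79.35], [14.55, 137.4], [-85.83, 265.84], [4.83, 119.75], [-152.11, 152.11]. Speed limits (degrees/s): [127.2, 127.2, 159.86, 159.86, 180, 180, 180].

## Interface

Orientations are given as a 3x3 rotation matrix whose columns are the frame's x, y, z axes.
In Python, from rig import manip, eyes gives the robot as it stands.
- The arm moves only by the shell command python3 -m handwheel 'ROWS' [FORCE]. ROWS is JSON, a list of rows, each an object with "grip": the closure, from 0 (fully open) to 1 (shut); "offset": the shift along the tool's x, y, z in mm, a list of three; "spin": the turn about the tool's z in degrees. A call has 1 to 12 rows; each row shifts and turns the pose as measured when the row begins, along the tool's axes as they then stand; what a row does not reach is not made up. A row lasts 1/8 s, in which the tool goes at most 62.5 mm and 10.7 degrees, less where a joint would pass 70% of its speed; a pose out of reach is approached as far as the arm can. A call with a gripper value outside its range is refused whole. The fingers move at their own pace and stop on an object; FORCE is the grip in N (left out, the last holds). Time passes only in rows, so rows that do not move let the fingers close. It gives the time, the measured TCP pose, the force and the opening at its end, in the units of the state.
- manip.state(): the state, without advancing time (a new reading comes with each control period).
- eyes.capture(name): name is "scene" or "side" or "wrist"; returns a dict with "pixels" (420x560x3 uint8, red, green, blue), "depth" (420x560 float32, mm along the optical axis (not along the pixel's ray), 0 where there is no reading), "camera_matrix" (3x3 intrinsics, pixels), "R" (3x3) and "t" (3): a world point X has camera coordinates R X + t; the wrist camera has in their place "T_tool_cam" (4x4, takes a point from camera to tool coordinates, whose origin is the TCP and whose axes are the flange's). Camera axes: x right, y down, z forward; pixel columns grow to the right and rows downward; lengths in mm; the calibration is good to about 2 mm. A picture is of the moment at which its call begins: read the wrist's pose just before it.
- manip.finish_job(): hands the job in, once; it reports no verdict.
The state is a dict: "time": time; "joint_positions": joint angles; "joint_vel": joint speeds; "tau": joint torques, N m; "ee_pos": TCP position; "orientation": TCP orientation; "contact_force": force on the tool from outside, world axes, zero at the start; "ft_torque": the same for the moment, N m; "opening": finger opening in mm.
Only numpy, scipy, OpenCV 4.12 (cv2) and the standard library are available. Lean on these libraries where they do the work, as an engineer would, in place of code of your own. Each camera call takes 0.05 s, during which the arm holds its last target. There are 200 camera calls.

## Working session

There is one attempt and no reset: what is moved stays moved. The work goes in short steps, Python scripts to look and compute and a shell command to move; the robot and the scene stay as the last step left them, time stands still between calls to the robot, and variables do not carry over. Pictures are saved under pics/ and viewed, about 8 in all and at most 12, crops included, and the job is handed in when it is done.

```bash
mkdir -p pics
cat > h.py <<'E'
import numpy as np,cv2
from rig import manip,eyes
def cap(n):
    s=manip.state(); c=eyes.capture(n)
    np.savez('last_'+n+'.npz',**c)
    return s,c
E
python3 - <<'E'
from h import *
for n in('scene','side'):
    s,c=cap(n); cv2.imwrite(f'pics/{n}1.png',c['pixels'][:,:,::-1]); print(n,c['camera_matrix'].tolist(),(-c['R'].T@c['t']).round())
s=manip.state(); print({k:(np.round(v,3).tolist()) for k,v in s.items()})
E
```

```text
scene [[479.67331933194504, 0.0, 278.93103330885964], [0.0, 479.67331933194504, 204.5967086839311], [0.0, 0.0, 1.0]] [-344.  642. 1003.]
side [[389.2126700340333, 0.0, 278.0717269514445], [0.0, 389.2126700340333, 206.17690704847186], [0.0, 0.0, 1.0]] [  533. -1261.   617.]
{'time': 0.1, 'joint_positions': [67.367, 19.128, 2.283, 84.007, -0.767, 76.964, -3.354], 'joint_vel': [-0.069, -0.063, -0.023, -0.13, -0.124, -0.03, 0.049], 'tau': [0.004, -65.781, 1.34, -40.47, -0.06, 0.041, 0.0], 'ee_pos': [189.351, -621.338, 206.631], 'orientation': [[0.957, 0.292, -0.001], [0.292, -0.957, 0.001], [-0.0, -0.001, -1.0]], 'contact_force': [0.162, -0.498, 0.374], 'ft_torque': [0.024, -0.011, 0.001], 'opening': 86.687}
```

View pics/scene1.png

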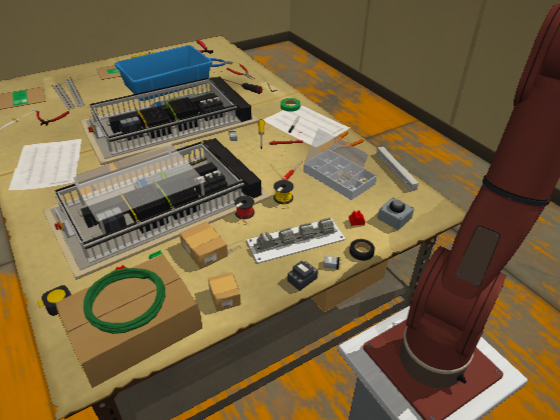

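View pics/side1.png

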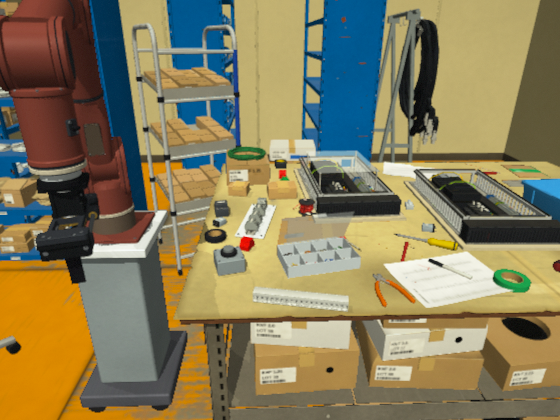

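Scene: button at (397,204), rail plate with strips from (262,240) to (330,228), small carton (224,288), larger carton (204,243). The arm is left of the table in the side view, off the bench. Next, a zoom on the strips, with depth measurements.

```bash
cat >> h.py <<'E'
def xyz(c):
    K,d=c['camera_matrix'],c['depth']; v,u=np.indices(d.shape)
    P=np.stack([(u-K[0,2])/K[0,0]*d,(v-K[1,2])/K[1,1]*d,d],-1)
    return (P-c['t'])@c['R']
def ray(c,u,v,z):
    K=c['camera_matrix']; o=-c['R'].T@c['t']; d=c['R'].T@np.array([(u-K[0,2])/K[0,0],(v-K[1,2])/K[1,1],1])
    return o+d*(z-o[2])/d[2]
E
python3 - <<'E'
from h import *
for n in('scene','side'):
    c=dict(np.load(f'last_{n}.npz')); W=xyz(c); ok=c['depth']>0
    # top-height layers, binned by connected components in image
    for nm,lo,hi in(('h40-55',38,56),('btn',61,72)):
        m=(ok&(W[...,2]>lo)&(W[...,2]<hi)&(W[...,0]>350)&(W[...,0]<900)&(abs(W[...,1])<480)).astype(np.uint8)
        k,l,st,ce=cv2.connectedComponentsWithStats(m,connectivity=4)
        for i in range(1,k):
            if st[i,4]>15:
                p=W[l==i]; r=cv2.minAreaRect(p[:,:2].astype(np.float32))
                print(n,nm,ce[i].round(),st[i,4],'c',np.round(r[0]),'sz',np.round(r[1]),round(r[2]),'z',np.median(p[:,2]).round(1))
c=dict(np.load('last_scene.npz'))['pixels']; cv2.imwrite('pics/z1.png',cv2.resize(c[190:310,170:420,::-1],None,fx=3.2,fy=3.2,interpolation=cv2.INTER_CUBIC))
E
```

```text
scene h40-55 [329. 175.] 311 c [ 677. -190.] sz [221.  24.] 13 z 47.6
scene h40-55 [227. 177.] 48 c [840. 107.] sz [73. 11.] 3 z 46.3
scene h40-55 [283. 186.] 218 c [696. -22.] sz [62. 68.] 72 z 50.5
scene h40-55 [198. 189.] 22 c [826. 220.] sz [40.  3.] 2 z 48.3
scene h40-55 [252. 189.] 78 c [738.  74.] sz [60. 32.] 52 z 46.3
scene h40-55 [243. 202.] 217 c [695. 122.] sz [60. 68.] 61 z 45.6
scene h40-55 [396. 210.] 349 c [ 426. -268.] sz [83. 84.] 15 z 45.6
scene h40-55 [195. 208.] 23 c [743. 267.] sz [24. 15.] 3 z 44.5
scene h40-55 [187. 212.] 35 c [740. 294.] sz [24. 25.] 0 z 45.2
scene h40-55 [132. 215.] 23 c [809. 443.] sz [62.  2.] 2 z 46.6
scene h40-55 [177. 216.] 19 c [739. 328.] sz [23.  8.] 3 z 43.2
scene h40-55 [326. 222.] 98 c [484. -43.] sz [35. 30.] 80 z 47.2
scene h40-55 [163. 221.] 25 c [737. 371.] sz [26. 10.] 23 z 43.6
scene h40-55 [202. 240.] 1075 c [606. 303.] sz [127.  96.] 5 z 50.3
scene h40-55 [154. 223.] 16 c [741. 398.] sz [13. 16.] 79 z 42.5
scene h40-55 [306. 227.] 98 c [496.  20.] sz [33. 33.] 75 z 47.8
scene h40-55 [149. 227.] 26 c [736. 414.] sz [25. 14.
[... 1491 characters left out ...]
ide h40-55 [309. 214.] 46 c [694. -10.] sz [62. 27.] 22 z 48.4
side h40-55 [252. 221.] 50 c [493. -51.] sz [44. 25.] 73 z 45.1
side h40-55 [310. 239.] 237 c [ 681. -193.] sz [217.  14.] 13 z 47.5
side h40-55 [229. 256.] 341 c [ 430. -276.] sz [79. 83.] 14 z 44.0
side btn [248. 171.] 112 c [466. 431.] sz [203.  42.] 7 z 65.7
side btn [347. 182.] 86 c [888. 284.] sz [ 25. 235.] 2 z 62.6
side btn [324. 184.] 33 c [787. 243.] sz [60. 23.] 20 z 66.4
side btn [329. 190.] 29 c [793. 174.] sz [17. 69.] 1 z 64.6
side btn [340. 202.] 203 c [816.  53.] sz [168.  45.] 1 z 69.5
side btn [313. 234.] 147 c [ 684. -203.] sz [218.  10.] 12 z 66.5
side btn [228. 248.] 59 c [ 430. -275.] sz [29. 29.] 46 z 65.5
```

View pics/z1.png

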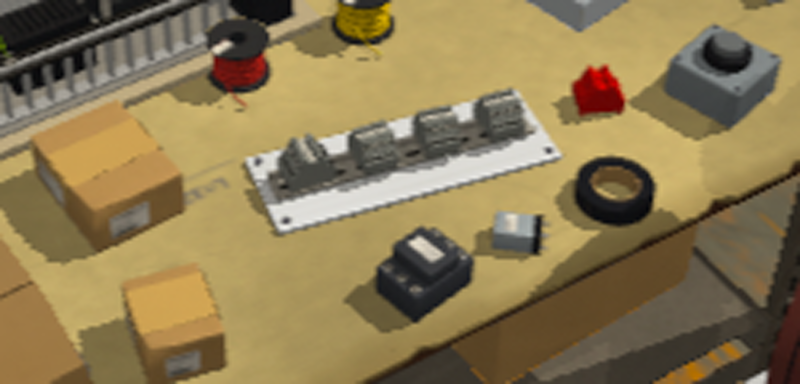

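The leftmost strip on the rail (crop 305,160; y≈+141) looks crosswise; I'll confirm with the wrist camera. The button is at about (428,-271). Closing the gripper and moving to above the button.

```bash
python3 -m handwheel '[{"grip":1,"offset":[10,-8,-20],"spin":0},{"grip":1,"offset":[35,-28,0],"spin":0},{"grip":1,"offset":[35,-28,0],"spin":0},{"grip":1,"offset":[35,-28,0],"spin":0},{"grip":1,"offset":[35,-28,0],"spin":0},{"grip":1,"offset":[35,-28,0],"spin":0},{"grip":1,"offset":[35,-28,0],"spin":0},{"grip":1,"offset":[35,-28,0],"spin":0},{"grip":1,"offset":[20,-16,0],"spin":0},{"grip":1,"offset":[0,0,0],"spin":0}]' 20
python3 - <<'E'
from h import *
s,c=cap('wrist'); print(c['T_tool_cam'].round(3).tolist(),s['joint_positions'])
cv2.imwrite('pics/w1.png',c['pixels'][:,:,::-1])
E
```

```text
time: 1.35
ee_pos: [398.7, -315.2, 239.9]
orientation: [[0.955, 0.297, 0.006], [0.297, -0.955, -0.006], [0.004, 0.008, -1.0]]
contact_force: [0.5, -0.6, -0.2]
opening: 1.8
[[0.0, -0.96, -0.282, 76.718], [1.0, 0.0, 0.0, -0.258], [-0.0, -0.282, 0.96, -176.77], [0.0, 0.0, 0.0, 1.0]] [ 45.83301711   1.94315349 -12.87286554 100.37663428   0.56401952
  77.23119148 -39.88060977]
```

View pics/w1.png

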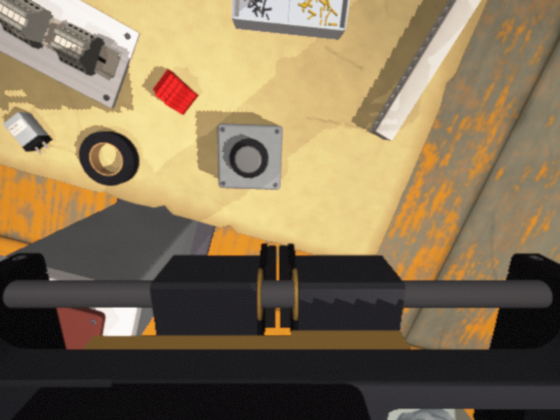

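Wrist view: button centred at about (248,156) on its grey box, fingers closed at the bottom (278,290). Measuring it.

```bash
cat >> h.py <<'E'
def wrist(s,c):
    T=np.eye(4); T[:3,:3]=s['orientation']; T[:3,3]=s['ee_pos']; M=np.linalg.inv(T@c['T_tool_cam'])
    c=dict(c); c['R'],c['t']=M[:3,:3],M[:3,3]; return c
def tops(c,lo,hi,box,mn=60):
    W=xyz(c); m=((c['depth']>0)&(W[...,2]>lo)&(W[...,2]<hi)&(W[...,0]>box[0])&(W[...,0]<box[1])&(W[...,1]>box[2])&(W[...,1]<box[3])).astype(np.uint8)
    k,l,st,ce=cv2.connectedComponentsWithStats(m,connectivity=4)
    for i in range(1,k):
        if st[i,4]>mn:
            p=W[l==i]; r=cv2.minAreaRect(p[:,:2].astype(np.float32)); z=np.median(p[:,2])
            print(ce[i].round(),st[i,4],'c',np.round(r[0],1),'sz',np.round(r[1]),round(r[2]),'z',z.round(1),'ray',ray(c,*ce[i],z).round(1))
def go(s,x,y,z=None):
    d=np.array([x,y,s['ee_pos'][2] if z is None else z])-s['ee_pos']; print('offset',(np.array(s['orientation']).T@d).round(1))
E
python3 - <<'E'
from h import *
s=manip.state(); c=wrist(s,dict(np.load('last_wrist.npz'))); print(np.round(s['ee_pos'],1))
tops(c,60,75,(380,480,-320,-220)); tops(c,38,52,(350,500,-350,-200)); tops(c,40,60,(350,600,-150,200))
go(s,428,-271)
E
```

```text
[ 398.  -316.4  239.9]
[248. 159.] 570 c [ 426.1 -273. ] sz [31. 31.] 16 z 66.3 ray [ 426.8 -272.9   66.3]
[250. 155.] 2858 c [ 426.1 -272.8] sz [80. 80.] 15 z 44.3 ray [ 429.3 -272.8   44.3]
[16. 16.] 843 c [498.2  14. ] sz [33. 29.] 79 z 46.0 ray [498.2  10.9  46. ]
[70. 45.] 895 c [486.9 -47.6] sz [34. 29.] 80 z 46.2 ray [487.1 -48.8  46.2]
offset [ 42.1 -34.5  -0.1]
```

```bash
python3 -m handwheel '[{"grip":1,"offset":[20,-17,0],"spin":0},{"grip":1,"offset":[20,-16,0],"spin":0},{"grip":1,"offset":[0,0,35],"spin":0},{"grip":1,"offset":[0,0,40],"spin":0},{"grip":1,"offset":[0,0,35],"spin":0},{"grip":1,"offset":[0,0,0],"spin":0}]'
python3 - <<'E'
from h import *
s=manip.state(); print(s['ee_pos'],s['contact_force']); go(s,426.5,-273,90)
E
```

```text
time: 2.15
ee_pos: [425.1, -279.7, 131.5]
orientation: [[0.958, 0.286, 0.009], [0.286, -0.958, -0.012], [0.005, 0.014, -1.0]]
contact_force: [0.3, -1.3, 0.5]
opening: 0.6
[ 425.11296886 -279.72462775  131.50226958] [ 0.34650647 -1.32798996  0.49176568]
offset [ 3.1 -6.6 41.4]
```

```bash
python3 -m handwheel '[{"grip":1,"offset":[3,-7,10],"spin":0},{"grip":1,"offset":[0,0,15],"spin":0},{"grip":1,"offset":[0,0,0],"spin":0}]'
python3 - <<'E'
from h import *
s=manip.state(); print(s['ee_pos'],s['contact_force']); go(s,426.5,-273,90)
E
```

```text
time: 2.52
ee_pos: [427.5, -273.8, 108.5]
orientation: [[0.959, 0.284, 0.012], [0.284, -0.959, -0.015], [0.007, 0.018, -1.0]]
contact_force: [-0.0, -0.1, -0.2]
opening: 0.4
[ 427.48962856 -273.82113665  108.46124273] [-0.03054136 -0.12242132 -0.22017754]
offset [-0.8 -1.4 18.4]
```

```bash
python3 -m handwheel '[{"grip":1,"offset":[0,0,14],"spin":0},{"grip":1,"offset":[0,0,6],"spin":0},{"grip":1,"offset":[0,0,4],"spin":0},{"grip":1,"offset":[0,0,4],"spin":0}]'
```

```text
time: 3.02
ee_pos: [428.6, -274.8, 79.6]
orientation: [[0.959, 0.284, 0.014], [0.284, -0.959, -0.016], [0.008, 0.019, -1.0]]
contact_force: [-0.9, -0.6, 0.9]
opening: 0.9
```

Run:
```python
from h import *
s,c=cap('side'); print(s['ee_pos'],s['contact_force'],s['ft_torque'],s['opening'])
a=cv2.resize(c['pixels'][180:290,170:290,::-1],None,fx=4,fy=4,interpolation=cv2.INTER_CUBIC)
s,c=cap('wrist'); b=cv2.resize(c['pixels'][120:340,190:370,::-1],None,fx=2,fy=2)
cv2.imwrite('pics/p2.png',np.hstack([cv2.resize(a,(440,440)),b]))
print(manip.state()['ee_pos'],manip.state()['contact_force'])
```

```text
[ 428.56762445 -274.78356958   79.63463285] [-0.88379402 -0.62387078  0.91708865] [0.02151351 0.02832339 0.06347644] 0.867935202543977
[ 428.31240008 -274.62566561   79.40701456] [-0.32646341  0.47268151  0.48322546]
```

View pics/p2.png

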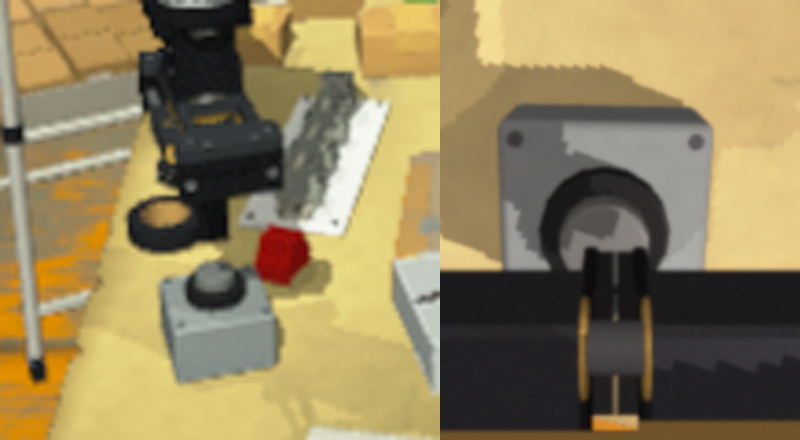

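Side crop: the fingertip (about 210,235) appears above and behind the button (215,275), not on it. Wrist crop: the fingertips are over the near part of the button, with no contact. I'll measure the actual fingertip against the reported pose.

Run:
```python
from h import *
s,c0=cap('wrist'); c=wrist(s,c0); print(s['ee_pos'],s['contact_force'],s['joint_vel'].round(2) if hasattr(s['joint_vel'],'round') else s['joint_vel'])
tops(c,55,75,(380,480,-320,-220)); tops(c,35,54,(350,500,-350,-200))
tip=np.array(s['ee_pos'])+np.array(s['orientation'])@[0,0,22]; print('tip',tip)
def pr(c,X): p=c['camera_matrix']@(c['R']@X+c['t']); return (p[:2]/p[2]).round(1),p[2].round()
print('wrist proj tip',pr(c,tip))
sd=dict(np.load('last_side.npz')); print('side tip',pr(sd,tip),'btn',pr(sd,np.array([426.5,-273,67])))
W=xyz(sd); 
for u,v in((222,236),(222,233),(222,230),(222,238),(228,246)): print(u,v,sd['depth'][v,u],W[v,u].round())
Ww=xyz(c)
for v in range(244,268,3): print(v,c['depth'][v,275:281:2],Ww[v,277].round())
```

```text
[ 428.31240008 -274.62566561   79.40701456] [-0.32646341  0.47268151  0.48322546] [-0.02 -0.31  0.   -0.5  -0.13  0.48  0.05]
[271. 230.] 2276 c [ 431.7 -270. ] sz [37. 46.] 16 z 57.4 ray [ 432.6 -269.    57.4]
[272. 208.] 5267 c [ 436.7 -268.8] sz [60. 80.] 16 z 44.3 ray [ 445.2 -265.8   44.3]
tip [ 428.59744566 -274.97223359   57.4115914 ]
wrist proj tip (array([277.5, 237.2]), np.float64(212.0))
side tip (array([228. , 250.1]), np.float64(1123.0)) btn (array([227.2, 246.8]), np.float64(1120.0))
222 236 1281.9777 [ 395. -116.   20.]
222 233 1303.06 [392. -93.  20.]
222 230 992.41425 [ 426. -368.  169.]
222 238 1284.8966 [ 394. -116.   13.]
228 246 1129.4766 [ 428. -264.   65.]
244 [203.91168 202.88878 204.14726] [ 427. -275.   68.]
247 [171.9738  171.55098 173.3275 ] [ 437. -271.   97.]
250 [167.9996  167.68053 167.23546] [ 437. -271.  101.]
253 [164.41599 163.00291 164.56693] [ 437. -271.  106.]
256 [160.67615 159.16039 159.35776] [ 437. -271.  110.]
259 [155.97742 155.94888 156.19745] [ 437. -271.  113.]
262 [  0.      153.12547 153.69582] [ 436. -271.  117.]
265 [148.11945 152.07741 150.57962] [ 435. -271.  118.]
```

The pose agrees with the box top (44.3), but the shut fingers visibly end near z≈95, about 16 mm behind the TCP rather than 22 ahead of it, which also explains the missing force. I'll rise, then measure the tip with the jaws open and shut.

```bash
python3 -m handwheel '[{"grip":1,"offset":[0,0,-40],"spin":0},{"grip":1,"offset":[0,0,-50],"spin":0},{"grip":0,"offset":[0,0,0],"spin":0},{"grip":0,"offset":[0,0,0],"spin":0},{"grip":0,"offset":[0,0,0],"spin":0},{"grip":0,"offset":[0,0,0],"spin":0},{"grip":0,"offset":[0,0,0],"spin":0}]'
python3 - <<'E'
from h import *
s,c=cap('wrist'); b=c['pixels'][:,:,::-1].copy(); cv2.imwrite('pics/w3.png',b)
K=c['camera_matrix'];d=c['depth'];v,u=np.indices(d.shape)
P=np.stack([(u-K[0,2])/K[0,0]*d,(v-K[1,2])/K[1,1]*d,d],-1)@c['T_tool_cam'][:3,:3].T+c['T_tool_cam'][:3,3]
m=(d>0)&(d<230)&(abs(P[...,0])<20)&(P[...,2]>-60)&(P[...,2]<60)
print(s['opening'],s['ee_pos'])
for lo in range(-60,60,8):
    k=m&(abs(P[...,1]-lo-4)<4)
    if k.sum()>5: print(lo,k.sum(),'zmax',np.percentile(P[k][:,2],[50,90,98,100]).round(),'x',np.median(P[k][:,0]).round())
E
```

```text
time: 4.05
ee_pos: [426.0, -272.5, 170.0]
orientation: [[0.959, 0.284, 0.01], [0.284, -0.959, -0.014], [0.006, 0.016, -1.0]]
contact_force: [0.0, 0.5, 1.0]
opening: 42.5
42.47339969072623 [ 426.02568859 -272.50742505  169.97109637]
-36 261 zmax [-47. -25. -17. -15.] x 11.0
-28 730 zmax [-37. -19. -15. -13.] x 9.0
20 737 zmax [-37. -19. -15. -13.] x 9.0
28 249 zmax [-48. -26. -17. -15.] x 11.0
```

View pics/w3.png

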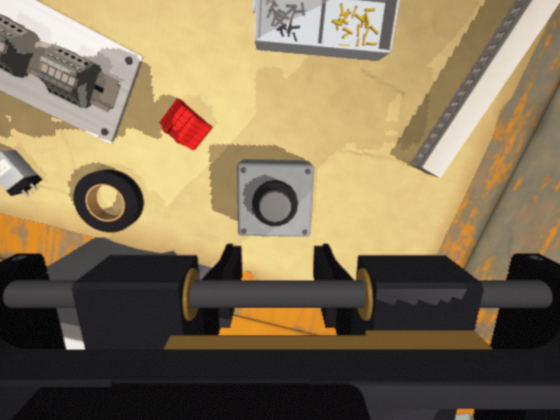

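Half-open fingertips also end at tool z≈-13 (rows ≈245), centred on tool y=0. So the real tips lie about 14 mm behind the reported TCP, and button contact should come at TCP z≈53. Pressing will calibrate this by force.

```bash
python3 -m handwheel '[{"grip":1,"offset":[0,0,30],"spin":0},{"grip":1,"offset":[0,0,30],"spin":0},{"grip":1,"offset":[0,0,20],"spin":0},{"grip":1,"offset":[0,0,10],"spin":0},{"grip":1,"offset":[0,0,0],"spin":0}]'
python3 - <<'E'
from h import *
s=manip.state(); go(s,426.5,-273,53); print(s['contact_force'])
E
```

```text
time: 4.72
ee_pos: [427.2, -273.9, 77.3]
orientation: [[0.959, 0.284, 0.01], [0.284, -0.959, -0.014], [0.006, 0.016, -1.0]]
contact_force: [0.2, 0.8, 1.1]
opening: 12.0
offset [-0.5 -1.5 24.3]
[0.16841307 0.83691524 1.08417054]
```

```bash
python3 -m handwheel '[{"grip":1,"offset":[0,-1,6],"spin":0},{"grip":1,"offset":[0,-1,6],"spin":0},{"grip":1,"offset":[0,0,5],"spin":0},{"grip":1,"offset":[0,0,0],"spin":0}]'
python3 -m handwheel '[{"grip":1,"offset":[0,0,5],"spin":0}]'
python3 -m handwheel '[{"grip":1,"offset":[0,0,3],"spin":0}]'
```

```text
time: 5.22
ee_pos: [427.9, -272.7, 61.0]
orientation: [[0.959, 0.284, 0.013], [0.284, -0.959, -0.015], [0.008, 0.018, -1.0]]
contact_force: [0.7, -0.6, -0.8]
opening: 0.1
time: 5.35
ee_pos: [428.4, -273.0, 56.3]
orientation: [[0.959, 0.284, 0.014], [0.284, -0.959, -0.016], [0.009, 0.019, -1.0]]
contact_force: [0.3, 1.3, 0.1]
opening: 0.7
time: 5.48
ee_pos: [428.3, -273.1, 52.9]
orientation: [[0.959, 0.284, 0.013], [0.284, -0.959, -0.016], [0.008, 0.019, -1.0]]
contact_force: [-0.1, 0.3, -0.6]
opening: 0.5
```

```bash
for i in 1 ; do python3 -m handwheel '[{"grip":1,"offset":[0,0,2],"spin":0}]'
python3 -m handwheel '[{"grip":1,"offset":[0,0,2],"spin":0}]'
python3 -m handwheel '[{"grip":1,"offset":[0,0,2],"spin":0}]'; done | grep -v orient
```

```text
time: 5.6
ee_pos: [428.4, -273.1, 50.8]
contact_force: [-1.5, -0.2, 1.9]
opening: 0.4
time: 5.72
ee_pos: [428.4, -273.1, 48.8]
contact_force: [-1.2, 1.6, 3.6]
opening: 0.4
time: 5.85
ee_pos: [428.4, -273.1, 46.9]
contact_force: [-2.1, 1.9, 4.5]
opening: 0.6
```

The force is rising as the spring would (contact near TCP z≈52). Continuing until it bottoms.

```bash
{ python3 -m handwheel '[{"grip":1,"offset":[0,0,2],"spin":0}]'
python3 -m handwheel '[{"grip":1,"offset":[0,0,2],"spin":0}]'; } | grep -v orient
```

```text
time: 5.98
ee_pos: [428.5, -273.2, 45.9]
contact_force: [-9.5, 6.5, 30.6]
opening: 0.7
time: 6.1
ee_pos: [428.6, -273.2, 45.8]
contact_force: [-12.1, 8.7, 35.5]
opening: 0.8
```

Fully down (30–35 N at a hard stop, TCP z 45.9 means tip 61, so tips are 15 mm behind the TCP). Releasing, rising high and travelling toward the crosswise strip.

```bash
python3 -m handwheel '[{"grip":1,"offset":[0,0,-10],"spin":0},{"grip":1,"offset":[0,0,-30],"spin":0},{"grip":1,"offset":[0,0,-50],"spin":0},{"grip":1,"offset":[0,0,-50],"spin":0}]' | grep -v orient
python3 - <<'E'
from h import *
s,c=cap('wrist'); tops(wrist(s,c),60,75,(380,480,-320,-220))
E
python3 -m handwheel '[{"grip":1,"offset":[15,-25,-10],"spin":0},{"grip":1,"offset":[23,-44,0],"spin":0},{"grip":1,"offset":[23,-44,0],"spin":0},{"grip":1,"offset":[23,-44,0],"spin":0},{"grip":1,"offset":[23,-44,0],"spin":0},{"grip":1,"offset":[23,-44,0],"spin":0},{"grip":1,"offset":[23,-44,0],"spin":0},{"grip":1,"offset":[10,-20,0],"spin":0},{"grip":1,"offset":[0,0,0],"spin":0}]'
python3 - <<'E'
from h import *
s,c=cap('wrist'); print(s['joint_positions'].round() if hasattr(s['joint_positions'],'round') else s['joint_positions']); cv2.imwrite('pics/w4.png',c['pixels'][:,:,::-1]); c=wrist(s,c)
tops(c,42,60,(350,650,-150,200)); print('carton'); tops(c,40,56,(350,680,220,420),300)
E
```

```text
time: 6.6
ee_pos: [424.9, -269.9, 186.1]
contact_force: [0.2, -0.2, -0.5]
opening: 0.5
[278. 201.] 708 c [ 427.1 -271.3] sz [31. 30.] 16 z 66.3 ray [ 427.9 -271.    66.3]
time: 7.78
ee_pos: [500.3, 80.6, 198.5]
orientation: [[0.959, 0.281, 0.024], [0.282, -0.959, -0.02], [0.017, 0.026, -1.0]]
contact_force: [-0.2, -0.4, -0.7]
opening: 0.3
[ 21.   4. -37. 104.   4.  72. -91.]
[226. 164.] 711 c [522.4 142.8] sz [27. 33.] 80 z 46.7 ray [522.7 142.6  46.7]
[277. 189.] 657 c [510.8  80.1] sz [33. 27.] 84 z 46.6 ray [511.6  80.3  46.6]
[326. 213.] 622 c [499.1  17.3] sz [33. 27.] 77 z 46.6 ray [499.8  17.6  46.6]
[372. 236.] 593 c [487.1 -45.4] sz [34. 27.] 81 z 46.6 ray [488.  -44.8  46.6]
carton
[90. 48.] 9804 c [598.3 301.2] sz [103.  95.] 4 z 49.5 ray [595.9 296.5  49.5]
[ 47. 201.] 4147 c [422.4 327.6] sz [70. 82.] 79 z 44.5 ray [425.7 325.3  44.5]
```

View pics/w4.png

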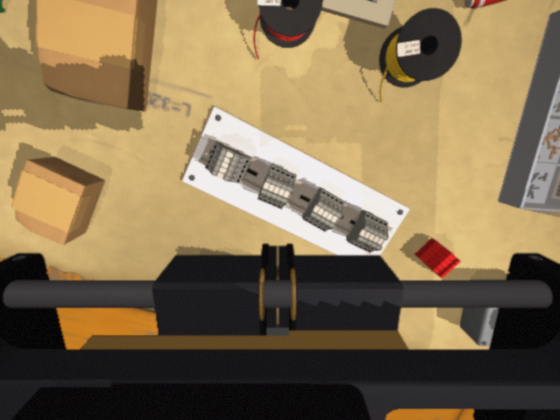

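Wrist view: the leftmost strip at (226,163) has its tab row turned 90° to the other three (277,187; 325,211; 371,235). Spacing measures 64 mm. The button is back up (66.3). Target is (522.5,142.8) with TCP z≈55.

```bash
python3 -m handwheel '[{"grip":1,"offset":[20,-26,0],"spin":0},{"grip":1,"offset":[19,-27,0],"spin":0},{"grip":1,"offset":[0,0,0],"spin":0},{"grip":1,"offset":[0,0,0],"spin":0}]'
python3 - <<'E'
from h import *
s,c=cap('wrist'); tops(wrist(s,c),42,60,(350,650,-150,200)); s=manip.state(); go(s,522.5,142.8,100)
E
```

```text
time: 8.32
ee_pos: [524.1, 134.9, 196.7]
orientation: [[0.962, 0.271, 0.023], [0.272, -0.962, -0.024], [0.015, 0.029, -0.999]]
contact_force: [0.5, 0.2, -0.1]
opening: 0.1
[266. 197.] 657 c [522.3 143. ] sz [27. 33.] 81 z 46.7 ray [523.  143.2  46.7]
[316. 220.] 612 c [511.   80.2] sz [33. 27.] 82 z 46.7 ray [511.8  80.5  46.7]
[362. 242.] 571 c [499.4  17.3] sz [33. 27.] 76 z 46.5 ray [500.4  18.4  46.5]
[407. 264.] 555 c [487.5 -45.3] sz [34. 27.] 80 z 46.5 ray [488.4 -44.6  46.5]
offset [ -0.9 -10.8  96.5]
```

```bash
python3 -m handwheel '[{"grip":1,"offset":[-1,-11,5],"spin":0},{"grip":1,"offset":[0,0,30],"spin":0},{"grip":1,"offset":[0,0,30],"spin":0},{"grip":1,"offset":[0,0,20],"spin":0},{"grip":1,"offset":[0,0,5],"spin":0},{"grip":1,"offset":[0,0,0],"spin":0}]'
python3 - <<'E'
from h import *
s=manip.state(); print(s['ee_pos']); go(s,522.5,142.8,55)
E
```

```text
time: 9.12
ee_pos: [521.0, 141.5, 104.2]
orientation: [[0.963, 0.267, 0.025], [0.268, -0.963, -0.025], [0.017, 0.031, -0.999]]
contact_force: [0.2, 0.0, 0.4]
opening: 0.3
[521.04209429 141.49959134 104.17193235]
offset [ 0.9 -2.4 49.1]
```

```bash
python3 -m handwheel '[{"grip":1,"offset":[1,-2,15],"spin":0},{"grip":1,"offset":[0,0,20],"spin":0},{"grip":1,"offset":[0,0,10],"spin":0},{"grip":1,"offset":[0,0,0],"spin":0},{"grip":1,"offset":[0,0,0],"spin":0}]'
python3 - <<'E'
from h import *
s=manip.state(); print(s['ee_pos']); go(s,522.5,142.8,55)
E
```

```text
time: 9.75
ee_pos: [523.3, 142.9, 57.0]
orientation: [[0.963, 0.267, 0.026], [0.267, -0.963, -0.025], [0.018, 0.031, -0.999]]
contact_force: [0.2, 0.2, -0.3]
opening: 0.5
[523.28938655 142.87014139  57.03212928]
offset [-0.8 -0.2  2. ]
```

```bash
Z='{"grip":1,"offset":[0,0,0],"spin":0}'; python3 -m handwheel '[{"grip":1,"offset":[-1,0,2],"spin":0},{"grip":1,"offset":[0,0,0],"spin":0},{"grip":1,"offset":[0,0,0],"spin":0},{"grip":1,"offset":[0,0,0],"spin":0},{"grip":1,"offset":[0,0,0],"spin":0},{"grip":1,"offset":[0,0,0],"spin":0},{"grip":1,"offset":[0,0,0],"spin":0},{"grip":1,"offset":[0,0,0],"spin":0},{"grip":1,"offset":[0,0,0],"spin":0},{"grip":1,"offset":[0,0,0],"spin":0},{"grip":1,"offset":[0,0,0],"spin":0},{"grip":1,"offset":[0,0,0],"spin":0}]'
python3 - <<'E'
from h import *
s,c=cap('wrist'); K=c['camera_matrix'];d=c['depth'];v,u=np.indices(d.shape)
P=np.stack([(u-K[0,2])/K[0,0]*d,(v-K[1,2])/K[1,1]*d,d],-1)@c['T_tool_cam'][:3,:3].T+c['T_tool_cam'][:3,3]
m=(d>0)&(abs(P[...,0])<13)&(abs(P[...,1])<12)&(P[...,2]>-60)&(P[...,2]<-5); print('tip toolz',P[m][:,2].max())
tops(wrist(s,c),40,60,(480,560,100,185)); c2=cap('side')[1]
b=c['pixels'][100:320,180:380,::-1]; a=c2['pixels'][150:250,210:310,::-1]
cv2.imwrite('pics/w5.png',np.hstack([cv2.resize(b,(400,440)),cv2.resize(a,(400,440),interpolation=cv2.INTER_CUBIC)]))
E
```

```text
time: 11.25
ee_pos: [523.2, 142.8, 56.1]
orientation: [[0.963, 0.267, 0.028], [0.267, -0.963, -0.025], [0.02, 0.031, -0.999]]
contact_force: [0.2, -0.3, -0.7]
opening: 0.5
tip toolz -13.321005277444755
[276. 234.] 1121 c [522.7 143.4] sz [29. 33.] 81 z 46.0 ray [529.7 145.5  46. ]
```

View pics/w5.png

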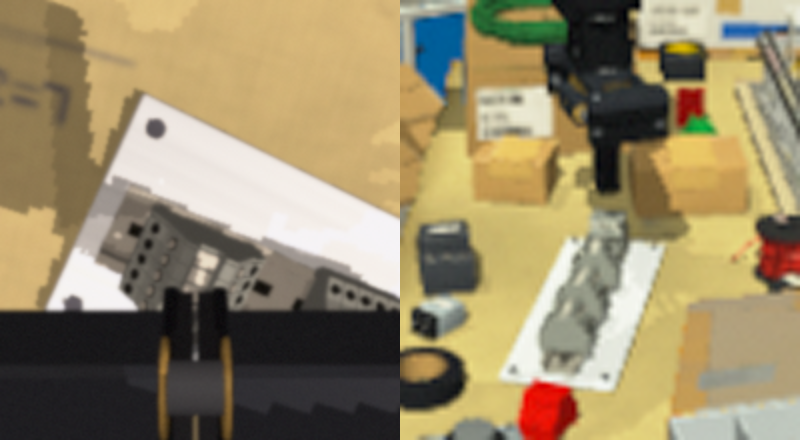

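Both views show the closed fingertips over the crosswise strip (wrist crop (195,290); side crop: tip at (605,190) just above the far strip), with a clear gap. Holding longer, then rising and travelling to the small carton.

```bash
python3 -m handwheel '[{"grip":1,"offset":[0,0,0],"spin":0},{"grip":1,"offset":[0,0,0],"spin":0},{"grip":1,"offset":[0,0,0],"spin":0},{"grip":1,"offset":[0,0,0],"spin":0},{"grip":1,"offset":[0,0,0],"spin":0},{"grip":1,"offset":[0,0,0],"spin":0},{"grip":1,"offset":[0,0,0],"spin":0},{"grip":1,"offset":[0,0,0],"spin":0},{"grip":1,"offset":[0,0,0],"spin":0},{"grip":1,"offset":[0,0,0],"spin":0},{"grip":1,"offset":[0,0,0],"spin":0},{"grip":1,"offset":[0,0,0],"spin":0}]' | grep -v orient
python3 -m handwheel '[{"grip":1,"offset":[0,0,-20],"spin":0},{"grip":1,"offset":[0,0,-40],"spin":0},{"grip":1,"offset":[0,0,-40],"spin":0},{"grip":1,"offset":[0,0,-40],"spin":0},{"grip":1,"offset":[-5,-20,0],"spin":0},{"grip":1,"offset":[-8,-35,0],"spin":0},{"grip":1,"offset":[-8,-35,0],"spin":0},{"grip":1,"offset":[-8,-35,0],"spin":0},{"grip":1,"offset":[-8,-35,0],"spin":0},{"grip":1,"offset":[-8,-20,0],"spin":0},{"grip":1,"offset":[0,0,0],"spin":0}]'
python3 - <<'E'
from h import *
s,c=cap('wrist'); print(s['joint_positions'].round()); c=wrist(s,c)
tops(c,38,56,(350,680,220,420),300); tops(c,42,60,(350,650,-150,200)); s=manip.state(); go(s,423,328,100)
E
```

```text
time: 12.85
ee_pos: [523.2, 142.7, 56.1]
contact_force: [0.6, -0.2, -0.5]
opening: 0.4
time: 14.22
ee_pos: [420.2, 316.7, 201.5]
orientation: [[0.962, 0.272, 0.032], [0.273, -0.962, -0.023], [0.025, 0.031, -0.999]]
contact_force: [-0.2, -0.1, -0.7]
opening: 0.4
[   1.    9.  -49.  100.    9.   74. -124.]
[335.  45.] 8371 c [593.  300.7] sz [94. 94.] 4 z 49.6 ray [590.5 299.8  49.6]
[265. 192.] 3823 c [422.5 327.5] sz [68. 80.] 79 z 44.6 ray [424.8 327.3  44.6]
[444. 153.] 690 c [522.2 143.4] sz [27. 32.] 81 z 46.9 ray [522.5 145.5  46.9]
[489. 178.] 690 c [510.3  80.8] sz [34. 27.] 83 z 46.6 ray [510.2  81.7  46.6]
[532. 202.] 650 c [498.6  17.7] sz [36. 28.] 76 z 46.7 ray [498.4  19.1  46.7]
[414. 270.] 528 c [378.1 121.3] sz [24. 37.] 14 z 46.5 ray [378.3 122.6  46.5]
offset [  2.7 -14.5 101.2]
```

```bash
python3 -m handwheel '[{"grip":1,"offset":[3,-14,5],"spin":0},{"grip":1,"offset":[0,0,30],"spin":0},{"grip":1,"offset":[0,0,30],"spin":0},{"grip":1,"offset":[0,0,25],"spin":0},{"grip":1,"offset":[0,0,5],"spin":0},{"grip":1,"offset":[0,0,0],"spin":0}]'
python3 - <<'E'
from h import *
s=manip.state(); go(s,423,328,50)
E
```

```text
time: 15.02
ee_pos: [428.3, 322.0, 104.8]
orientation: [[0.965, 0.262, 0.034], [0.263, -0.965, -0.026], [0.026, 0.034, -0.999]]
contact_force: [-0.9, 0.7, 0.7]
opening: 0.8
offset [-4.9 -9.  54.4]
```

```bash
python3 -m handwheel '[{"grip":1,"offset":[-5,-9,10],"spin":0},{"grip":1,"offset":[0,0,20],"spin":0},{"grip":1,"offset":[0,0,13],"spin":0},{"grip":1,"offset":[0,0,0],"spin":0},{"grip":1,"offset":[0,0,0],"spin":0}]'
python3 - <<'E'
from h import *
s=manip.state(); go(s,423,328,50)
E
```

```text
time: 15.65
ee_pos: [423.0, 329.2, 59.9]
orientation: [[0.965, 0.261, 0.036], [0.262, -0.965, -0.025], [0.028, 0.033, -0.999]]
contact_force: [-0.4, 0.3, 1.0]
opening: 0.3
offset [-0.6  0.8  9.9]
```

```bash
python3 -m handwheel '[{"grip":1,"offset":[0,1,6],"spin":0},{"grip":1,"offset":[0,0,3],"spin":0},{"grip":1,"offset":[0,0,0],"spin":0},{"grip":1,"offset":[0,0,0],"spin":0},{"grip":1,"offset":[0,0,0],"spin":0},{"grip":1,"offset":[0,0,0],"spin":0},{"grip":1,"offset":[0,0,0],"spin":0},{"grip":1,"offset":[0,0,0],"spin":0},{"grip":1,"offset":[0,0,0],"spin":0},{"grip":1,"offset":[0,0,0],"spin":0},{"grip":1,"offset":[0,0,0],"spin":0},{"grip":1,"offset":[0,0,0],"spin":0}]'|grep -v orient
python3 -m handwheel '[{"grip":1,"offset":[0,0,0],"spin":0},{"grip":1,"offset":[0,0,0],"spin":0},{"grip":1,"offset":[0,0,0],"spin":0},{"grip":1,"offset":[0,0,0],"spin":0},{"grip":1,"offset":[0,0,0],"spin":0},{"grip":1,"offset":[0,0,0],"spin":0},{"grip":1,"offset":[0,0,0],"spin":0},{"grip":1,"offset":[0,0,0],"spin":0},{"grip":1,"offset":[0,0,0],"spin":0},{"grip":1,"offset":[0,0,0],"spin":0}]'|grep -v orient
python3 - <<'E'
from h import *
c=cap('scene')[1]; d=cap('side')[1]
cv2.imwrite('pics/f.png',np.hstack([cv2.resize(c['pixels'][180:310,170:300,::-1],(400,400)),cv2.resize(d['pixels'][140:240,200:300,::-1],(400,400))]))
E
```

```text
time: 17.15
ee_pos: [424.4, 328.3, 51.5]
contact_force: [-0.1, -0.3, 0.3]
opening: 0.3
time: 18.4
ee_pos: [424.4, 328.3, 51.5]
contact_force: [0.4, -0.3, 0.7]
opening: 0.5
```

View pics/f.png

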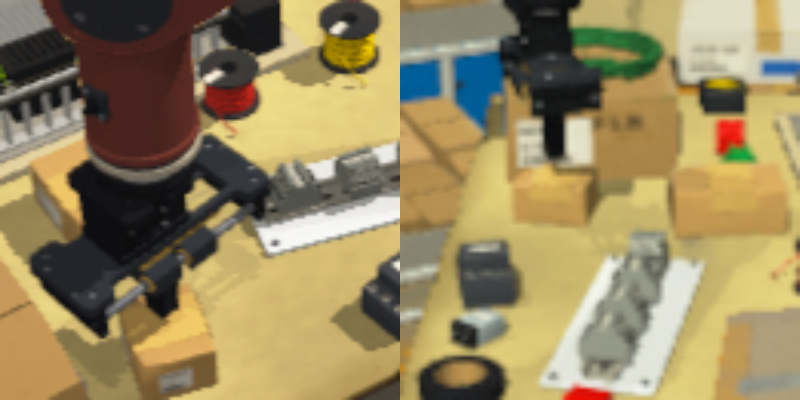

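Both views show the closed fingertips just above the middle of the small carton (left crop (160,300), right crop (555,160)), with nothing touched or moved. Handing in.

```bash
python3 -c "
from rig import manip
print(manip.finish_job()); s=manip.state(); print(s['time'],s['ee_pos'],s['contact_force'])"
```

```text
the job is handed in; nothing more can be done
None
the job is handed in; nothing more can be done
```

I pressed the button, pointed at the crosswise strip, then at the small carton, and handed the job in still pointing there, at about 18.5 s.

- **Button:** I pressed it to its hard stop; the wrist read about 35 N at the end. Its top measured 66.3 mm afterwards, the same as before, so it came back up.
- **Crosswise strip:** This is the leftmost strip on the rail, at (522.5, 143). I held within 1 mm of its centre, about 21 mm above the top, for about 3 s.
- **Small carton:** I measured its centre at (423, 328). I held about 21 mm above it and within 2 mm sideways for over 2 s before handing in.
- **Contact:** The last reading showed no contact (under 1 N, within noise), and the final views showed nothing displaced.

One thing disagreed with the description: the fingertips are about 15 mm behind the reported TCP, not 22 mm ahead of it. The cameras showed this and the button's stop confirmed it. My first press attempt therefore stopped short without touching the button. All pointing heights above use the measured tip. The tool was also tilted by up to about 2.5°, which shifts the tips by less than 1 mm.

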